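Set the day colour on the bakery's bag coder

TASK

With a fingertip, gently flick the coder's day wheel away from the robot until its green panel sits on top between the white pointers, without running past it, and only then press the round pale key beside it fully down and let it come back up. Only touch the wheel and key - pinch, grip and lift nothing - and leave the other things on the counter where they are.

Things in the scene. Friction and masses are not known exactly. Their poses are not given: they have to be found in the camera images.
- coder: Bag coder, a black box fixed to the counter, 150 mm (its x) by 180 mm (y) by 78 mm high, turned by up to 0.4 rad. Origin: centre of its underside. Its x points away from the robot (the way the wheel advances), y left, z up. Wheel in a slot at its left, key at its right. Two white pointers (to 13 mm above the box, 18 to 24 mm either side of the wheel's mid-plane) mark the wheel's top.
- wheel_axis (a point): Centre of the upright day wheel, on its axis (parallel to the coder's y), 58 mm above the counter, 20 mm below the box top. The wheel is 26 mm wide (along y), with seven flat coloured panels (green, red, yellow, blue, white, orange, purple) 33 mm from the axis and, between them, seven pale grey slick fins 5 mm thick that reach 52 mm from the axis.
- wheel_top (a point): Fixed point between the two pointers, 33 mm above the wheel's axis, on the middle of the panel that is on top. At rest in a click that panel lies level, and one fin stands before it and one behind it, each leaning 25.7 degrees outward: fin tips 47 mm above the axis, 22 mm before and behind it (along the coder's x).
- day_wheel (a joint): Wheel angle (rad), growing as its top moves along the coder's +x. 0: green on top. A click is 0.898 (seven a turn). A sprung detent draws the wheel into the nearest click; pushed half way, with a fin at the very top, it snaps on to the next. Starts in a click two to four before green (about -1.80, -2.69 or -3.59). Pushing a fin takes about 2 to 4 N. It stops at -4.31.
- stamp_key_top (a point): Centre of the top face of the stamp key: a pale round push button 32 mm across in a grey collar 48 mm across and 12 mm high, on the coder's top at its right; the face is 22 mm above the box top. It is pressed straight down.
- stamp_key (a joint): Travel of the stamp key (m): 0 up, 0.006 fully down; sprung, fully down takes 5 N, comes back when let go.
- bell: Brass counter bell, 76 mm across, 50 mm high, loose; origin at the centre of its underside. Right of the coder.
- tape_roll: Roll of clear tape lying flat, 80 mm across, 22 mm high, loose; origin at the centre of its underside. Left of the coder.
- clip_tub: Green plastic tub, 60 x 90 x 40 mm high, loose; origin at the centre of its underside. Beyond the coder.
- biscuit_jar: Amber glass jar, 90 mm across, 130 mm high, loose; origin at the centre of its underside.
- mug: White mug, 80 mm across, 90 mm high, loose; origin at the centre of its underside.
- cake_box: White cake box, 90 x 200 x 45 mm high, loose; origin at the centre of its underside.
- loaf: Brown loaf, 100 x 200 x 60 mm high, loose; origin at the centre of its underside.
There are look-alikes about, which are no part of the job. What is shaped like the coder but pink is not meant.

How it is judged:
By the outcome, as a careful person would: the job done as asked, in the order asked, and still so for the second after the job is handed in, with the robot touching nothing.
It also fails if it takes over 64 s, if anything falls off the work surface, if the arm or the gripper's body presses on something with over 40 N, if the wrist force passes 120 N, or if a joint passes its speed limit or range.

ROBOT

A 6-joint arm with a two-finger parallel gripper is mounted at the origin on the work surface. World frame = base frame: x ahead of the robot, y to its left, z up, the work surface at z = 0. Lengths are in m, angles in rad, forces in N, time in s.
With the tool pointing down it reaches from about 0.4 to 0.825 m from the base axis. Payload 7 kg.
Tool frame: the origin (TCP) lies on the front face of the gripper's body, between the roots of the fingers; the fingertips stand 66 mm ahead of it and the grasp point (between the pads) lies 47 mm ahead of it; z points along the fingers, y is the line along which they close (so a half turn about z gives the same grasp; the last joint's range is limited). The gripper opens to 88 mm and grips with 3 to 60 N. Pads are 19 mm wide; open, the fingers measure 130 mm over their backs; the gripper's body (78 mm by 193 mm) begins 47 mm behind the grasp point.
Start: joints at [-0.952, 0.359, 0.012, 0, -1.224, -0.288], TCP at [0.219, -0.638, 0.292] pointing down, gripper open.
Joint ranges: [-3.07, 3.07], [-1.43, 2.12], [-1.02, 1.25], [-3.03, 1.67], [-3.05, -0], [-3.03, 3.03]. Speed limits (rad/s): [2.39, 2.39, 3.01, 3.14, 3.14, 3.14].

INTERFACE

Orientations are given as [roll, pitch, yaw] about the fixed x, y, z axes, in that order (R = Rz(yaw) Ry(pitch) Rx(roll)).
In Python, from station import arm gives the robot as it stands. The module is installed in compiled form; this text tells all that it offers.
- The arm moves only by the tool move_arm, never from a script. Its argument "increments" is a list of rows, each an object of numbers: "jaw": the gripper command: -1 is shut, 1 is fully open, values between are in proportion; "dx", "dy", "dz": the shift along the tool's x, y, z in m; "twist": the turn about the tool's z in rad. A call has 1 to 12 rows; each row shifts and turns the commanded pose from where the row before left it, along the tool's axes as they then stand; what a row does not reach is not made up. A row lasts 1/12 s, in which the tool goes at most 41.7 mm and 7.16 degrees, less where a joint would pass 70% of its speed; a pose out of reach is approached as far as the arm can. A call is refused whole if a number of a shift passes 0.0417 or a number of a turn 0.125, either way. A call with a gripper value outside its range is refused whole. The fingers move at their own pace and stop on an object; "force" is the grip in N (left out, the last holds). Time passes only in rows, so rows that do not move let the fingers close. It gives the time, the measured TCP pose, the force, the opening and the grip force at its end, in the units of the state.
- arm.get_state(): the state, without advancing time (a new reading comes with each control period).
- arm.grab_frame(name): name is "side" or "top" or "wrist"; returns the picture (480x640x3 uint8, blue, green, red); there is no depth.
- arm.camera_info(name): a dict with "K" (3x3 intrinsics, pixels), "k1" (the pictures are not rectified: a ray, as slopes to the right and down, at radius r is drawn at 1 + k1 r^2 times it, then the intrinsics apply), "extrinsics" (4x4, takes a point from camera to world coordinates). Camera axes: x right, y down, z forward; pixel columns grow to the right and rows downward; lengths in m; the calibration is good to about 2 mm. A picture is of the moment at which its call begins: read the wrist's pose just before it. camera_info takes no time and is no camera call; for the wrist camera it gives the pose at the moment of the call.
- arm.job_done(): hands the job in; it is judged then, once.
Trained networks look in the newest picture that a camera, given by its name, has taken for a name from the list of things; names that differ only in an ending like _2 or _b are one class to them, and where a whole thing is asked for, a point or a joint stands for the part that bears it (a point fixed in the world has none). Each returns a list of dicts, best first, with "score" (0 to 1); they miss things now and then, are a little off and sometimes report something else, mostly with a low value. They report only what shows in the picture. A call takes as long as a camera call. They do not tell look-alikes from the thing itself.
- arm.find_in(camera, name): "position" ([x, y, z] in m, in world coordinates, good to about 4 mm: the middle of the surface that is visible of it).
- arm.silhouettes(camera, name): "pixels" (480x640 bool, what is visible of it).
- arm.pinpoint(camera, name): "position" ([x, y, z] in m, in world coordinates, good to about 4 mm: a listed point, or the origin of a listed thing).
The state is a dict: "t": time; "q": joint angles; "qd": joint speeds; "joint_efforts": joint torques, N m; "eef_pos": TCP position; "ee_rot": TCP orientation; "force": force on the tool from outside, world axes, zero at the start; "moment": the same for the moment, N m; "width": finger opening in m; "gripper_force": force on a finger pad.
Only numpy, scipy, OpenCV 4.12 (cv2) and the standard library are available. Lean on these libraries where they do the work, as an engineer would, in place of code of your own. Each camera call takes 0.05 s, during which the arm holds its last target. There are 200 camera calls.

## Working session

There is one attempt and no reset: what is moved stays moved. The work goes in short steps, Python scripts to look and compute and a tool call to move; the robot and the scene stay as the last step left them, time stands still between calls to the robot, and variables do not carry over. Pictures are saved under pics/ and viewed, at most 10 in all, crops included, and the job is handed in when it is done.

Besides the shell and the picture viewer there is one more tool, called by a JSON object that holds its "op" and its "data", one argument or row to a line. move_arm: Moves the arm, as the interface text tells. Its arguments: {"type":"object","properties":{"increments":{"type":"array"},"force":{"type":"number"}},"required":["increments"]}

```bash
mkdir -p pics; python3 - <<'E'
from station import arm
import cv2,numpy as np
ims=[]
for c in ("side","top"):
    im=arm.grab_frame(c); ims.append(im)
    for n in ("coder","wheel_axis","wheel_top","stamp_key_top"):
        for d in arm.pinpoint(c,n)[:3]: print(c,n,np.round(d["position"],3),round(d["score"],2))
    print(np.round(arm.camera_info(c)["extrinsics"],3).tolist())
cv2.imwrite("pics/a.png",ims[0]);cv2.imwrite("pics/b.png",ims[1])
s=arm.get_state();print(s)
E
```

```text
side coder [0.338 0.124 0.   ] 0.88
side coder [ 0.326 -0.224 -0.002] 0.74
side coder [ 0.585 -0.111 -0.003] 0.59
side wheel_axis [0.318 0.152 0.058] 0.72
side wheel_axis [ 0.324 -0.187  0.058] 0.63
side wheel_axis [ 0.575 -0.08   0.056] 0.57
side wheel_top [ 0.322 -0.187  0.092] 0.84
side wheel_top [ 0.58  -0.08   0.091] 0.74
side wheel_top [0.313 0.146 0.093] 0.63
side stamp_key_top [ 0.334 -0.269  0.1  ] 0.54
side stamp_key_top [0.368 0.085 0.1  ] 0.54
side stamp_key_top [ 0.604 -0.158  0.103] 0.51
[[-0.97, -0.116, 0.213, 0.269], [-0.242, 0.502, -0.83, 1.15], [-0.01, -0.857, -0.515, 0.81], [0.0, 0.0, 0.0, 1.0]]
top coder [ 0.327 -0.224 -0.001] 0.96
top coder [ 0.589 -0.111 -0.003] 0.64
top wheel_axis [ 0.326 -0.186  0.056] 0.86
top wheel_axis [0.32  0.152 0.055] 0.84
top wheel_axis [ 0.572 -0.077  0.057] 0.81
top wheel_top [0.313 0.145 0.091] 0.97
top wheel_top [ 0.325 -0.187  0.094] 0.82
top wheel_top [ 0.575 -0.079  0.091] 0.6
top stamp_key_top [0.366 0.086 0.1  ] 0.72
top stamp_key_top [ 0.331 -0.274  0.1  ] 0.69
top stamp_key_top [ 0.607 -0.16   0.099] 0.54
[[0.027, -0.995, 0.1, 0.417], [-0.999, -0.029, -0.016, 0.024], [0.019, -0.1, -0.995, 1.456], [0.0, 0.0, 0.0, 1.0]]
{'t': 0.5, 'q': array([-9.51920972e-01,  3.58599673e-01,  1.18510914e-02,  7.94264619e-06,
       -1.22413979e+00, -2.88105133e-01]), 'qd': array([ 0.00089017, -0.00237782, -0.00074445, -0.00061535,  0.00043746,
        0.00030979]), 'joint_efforts': array([ 1.09572986e-03, -5.81798172e+01,  2.93068832e+01,  6.99710146e+00,
        1.18935740e-02, -4.82578696e-05]), 'eef_pos': array([ 0.21917734, -0.63836706,  0.29214156]), 'ee_rot': array([ 3.14150653e+00, -3.33145945e-05, -2.81081973e+00]), 'force': array([-0.38909369,  0.9610307 ,  0.8821264 ]), 'moment': array([ 0.00472811, -0.05074859,  0.00359599]), 'gripper_force': 0.0, 'width': 0.0876808207915349}
```

View pics/a.png

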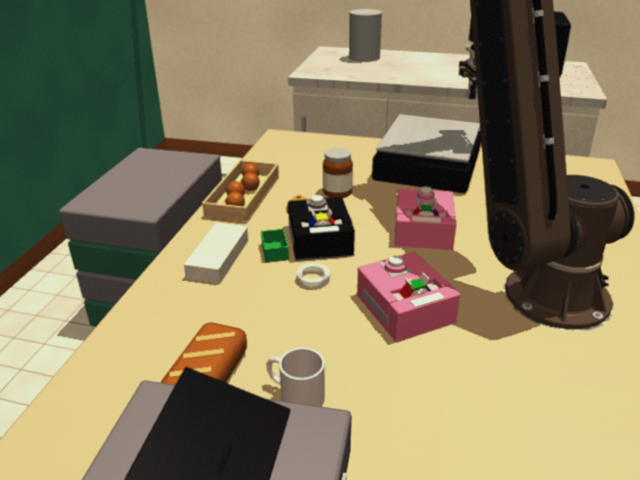

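View pics/b.png

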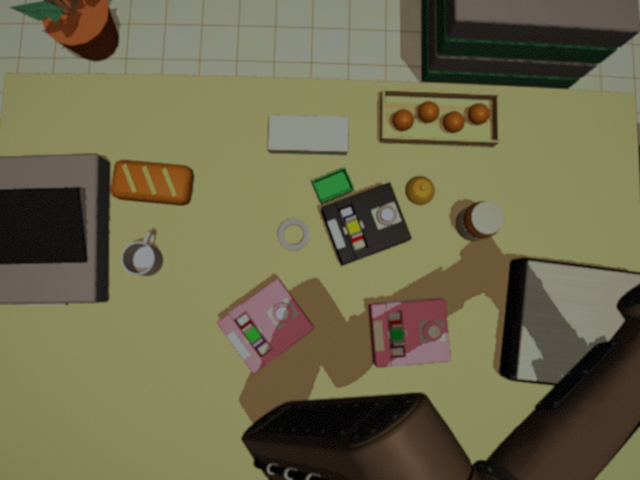

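The side and top views show the black coder at about (320,225) and (365,222). The other two are the pink look-alikes. In the top view yellow is on top at (353,227), with red nearer the robot at (358,241), so green should be two clicks away. I'll move above the coder with the fingers shut.

{"op": "move_arm", "data": {
  "increments": [
    {"jaw":-1,"dx":-0.029,"dy":0.0255},
    {"jaw":-1,"dx":-0.029,"dy":0.0255},
    {"jaw":-1,"dx":-0.029,"dy":0.0255},
    {"jaw":-1,"dx":-0.029,"dy":0.0255},
    {"jaw":-1,"dx":-0.029,"dy":0.0255},
    {"jaw":-1,"dx":-0.029,"dy":0.0255},
    {"jaw":-1,"dx":-0.029,"dy":0.0255},
    {"jaw":-1,"dx":-0.029,"dy":0.0255},
    {"jaw":-1,"dx":-0.029,"dy":0.0255},
    {"jaw":-1,"dx":-0.029,"dy":0.0255},
    {"jaw":-1,"dx":-0.029,"dy":0.0255},
    {"jaw":-1,"dx":-0.029,"dy":0.0255}
  ]
}}

```text
$.increments[0]: bad value
```

{"op": "move_arm", "data": {
  "increments": [
    {"jaw":-1,"dx":-0.029,"dy":0.0255},
    {"jaw":-1,"dx":-0.029,"dy":0.0255},
    {"jaw":-1,"dx":-0.029,"dy":0.0255},
    {"jaw":-1,"dx":-0.02,"dy":0.018},
    {"jaw":-1,"twist":-0.044},
    {"jaw":-1},
    {"jaw":-1},
    {"jaw":-1}
  ]
}}

```text
$.increments[0]: bad value
```

```bash
cat > h.py <<'E'
from station import arm
import cv2,numpy as np
def proj(c,P):
    i=arm.camera_info(c);T=np.array(i["extrinsics"]);p=(np.asarray(P)-T[:3,3])@T[:3,:3]
    s=p[:2]/p[2];s=s*(1+i["k1"]*(s@s));K=np.array(i["K"]);return K[:2,:2]@s+K[:2,2]
E
python3 - <<'E'
from h import *
s=arm.get_state();print(s["t"],s["eef_pos"],s["ee_rot"],s["width"],s["force"])
im=arm.grab_frame("wrist");cv2.imwrite("pics/c.png",im)
for n in ("coder","wheel_axis","wheel_top","stamp_key_top"):
    for d in arm.pinpoint("wrist",n)[:2]: print(n,np.round(d["position"],4),round(d["score"],2))
i=arm.camera_info("wrist");print(np.round(i["extrinsics"],3).tolist())
E
```

```text
0.5 [ 0.21917734 -0.63836706  0.29214156] [ 3.14150653e+00 -3.33145945e-05 -2.81081973e+00] 0.0876808207915349 [-0.38909369  0.9610307   0.8821264 ]
[[-0.324, 0.917, 0.232, 0.157], [0.946, 0.315, 0.08, -0.659], [-0.0, 0.245, -0.969, 0.385], [0.0, 0.0, 0.0, 1.0]]
```

View pics/c.png

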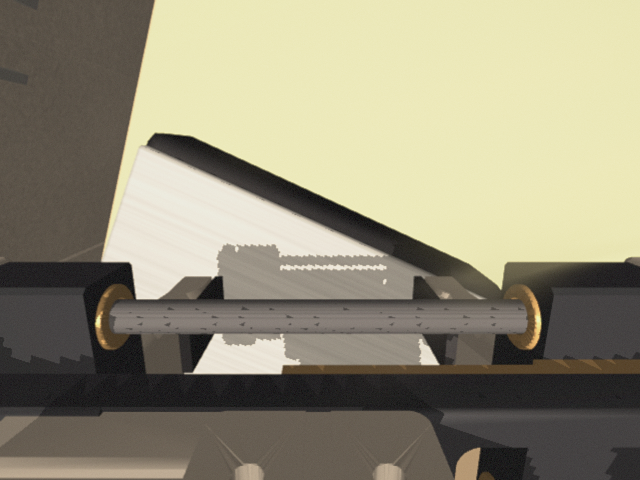

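The wrist picture shows only the dark appliance and the fingers, because the arm didn't move: both calls were refused. I'll retry with every field given.

{"op": "move_arm", "data": {
  "increments": [
    {"jaw":-1,"dx":-0.029,"dy":0.0255,"dz":0,"twist":0},
    {"jaw":-1,"dx":-0.029,"dy":0.0255,"dz":0,"twist":0},
    {"jaw":-1,"dx":-0.029,"dy":0.0255,"dz":0,"twist":0},
    {"jaw":-1,"dx":-0.029,"dy":0.0255,"dz":0,"twist":0},
    {"jaw":-1,"dx":-0.029,"dy":0.0255,"dz":0,"twist":0},
    {"jaw":-1,"dx":-0.029,"dy":0.0255,"dz":0,"twist":0},
    {"jaw":-1,"dx":-0.029,"dy":0.0255,"dz":0,"twist":0},
    {"jaw":-1,"dx":-0.029,"dy":0.0255,"dz":0,"twist":0},
    {"jaw":-1,"dx":-0.029,"dy":0.0255,"dz":0,"twist":0},
    {"jaw":-1,"dx":-0.029,"dy":0.0255,"dz":0,"twist":0},
    {"jaw":-1,"dx":-0.029,"dy":0.0255,"dz":0,"twist":0},
    {"jaw":-1,"dx":-0.029,"dy":0.0255,"dz":0,"twist":0}
  ]
}}

```text
t: 1.75
eef_pos: [0.4495, -0.2342, 0.2927]
ee_rot: [-3.141, 0.001, -2.811]
force: [1.2, -1.3, 0.1]
width: 0.0132
gripper_force: 0.0
```

{"op": "move_arm", "data": {
  "increments": [
    {"jaw":-1,"dx":-0.0325,"dy":0.0127,"dz":0,"twist":0},
    {"jaw":-1,"dx":-0.0325,"dy":0.0127,"dz":0,"twist":0},
    {"jaw":-1,"dx":-0.0325,"dy":0.0127,"dz":0,"twist":0},
    {"jaw":-1,"dx":-0.0325,"dy":0.0127,"dz":0,"twist":0},
    {"jaw":-1,"dx":-0.0325,"dy":0.0127,"dz":0,"twist":0},
    {"jaw":-1,"dx":-0.0325,"dy":0.0127,"dz":0,"twist":0},
    {"jaw":-1,"dx":0,"dy":0,"dz":0,"twist":-0.044},
    {"jaw":-1,"dx":0,"dy":0,"dz":0,"twist":0},
    {"jaw":-1,"dx":0,"dy":0,"dz":0,"twist":0}
  ]
}}

```text
t: 2.5
eef_pos: [0.6084, -0.1004, 0.2918]
ee_rot: [3.141, -0.001, -2.767]
force: [0.2, -0.0, 0.1]
width: 0.0003
gripper_force: 0.0
```

```bash
python3 - <<'E'
from h import *
s=arm.get_state();print(s["t"],s["eef_pos"],s["ee_rot"],s["width"],s["force"])
im=arm.grab_frame("wrist");cv2.imwrite("pics/d.png",im)
for n in ("coder","wheel_axis","wheel_top","stamp_key_top"):
    for d in arm.pinpoint("wrist",n)[:2]: print(n,np.round(d["position"],4),round(d["score"],2),proj("wrist",d["position"]))
E
```

```text
2.5 [ 0.60843406 -0.1003974   0.29182169] [ 3.14138089e+00 -8.04605915e-04 -2.76727971e+00] 0.0003079489157349005 [ 0.20767937 -0.00790396  0.12837001]
coder [ 0.5892 -0.1101  0.0028] 0.63 [315.5654925  193.67075185]
wheel_axis [ 0.5745 -0.0786  0.0539] 0.65 [353.40551423 197.77384666]
stamp_key_top [ 0.6055 -0.1578  0.1025] 0.6 [250.74171315 205.55823316]
```

View pics/d.png

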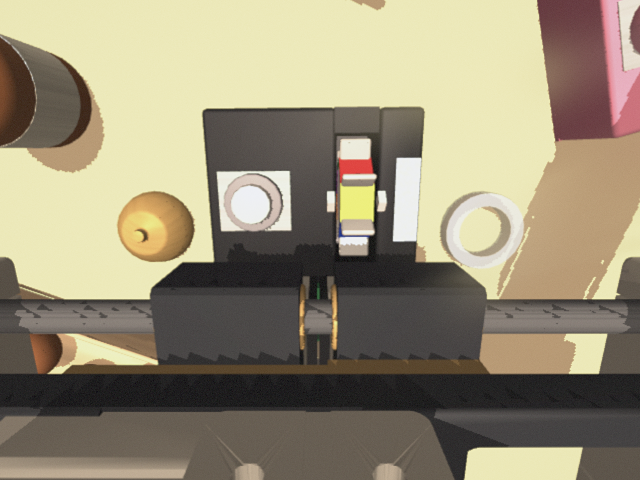

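The wrist view shows the coder square to the tool, with yellow on top at (357,203) and red on the robot's side of it at (357,168). The pointers are at (332,201) and (381,201), and the key is at (251,203). That confirms two clicks to green.

```bash
cat >> h.py <<'E'
def back(c,px,z):
    i=arm.camera_info(c);T=np.array(i["extrinsics"]);K=np.array(i["K"])
    k=i["k1"];s0=np.linalg.solve(K[:2,:2],np.array(px)-K[:2,2]);s=s0.copy()
    for _ in range(20): s=s0/(1+k*(s@s))
    d=T[:3,:3]@np.r_[s,1];return T[:3,3]+d*(z-T[2,3])/d[2]
def tool(P):
    s=arm.get_state();y=s["ee_rot"][2];d=np.asarray(P)-s["eef_pos"]
    return np.array([d[0]*np.cos(y)+d[1]*np.sin(y),d[0]*np.sin(y)-d[1]*np.cos(y)])
E
python3 - <<'E'
from h import *
print(arm.camera_info("wrist")["K"][0])
for n,p,z in (("w",(356.5,201),.091),("key",(251,203),.1),("yel",(357,203),.091),("L",(381,201),.091),("R",(332,201),.091),("finr",(358,177),.105),("finf",(357,228),.105),("c1",(207,110),.078),("c2",(422,110),.078)):
    P=back("wrist",p,z);print(n,P.round(4),tool(P).round(4))
for n,P in (("wheel",[.5745,-.079,.091]),("key",[.6055,-.158,.1])): print(n,tool(P))
E
```

```text
[363.79039735   0.         317.84280037]
w [ 0.5731 -0.0804  0.091 ] [0.025  0.0323]
key [ 0.604  -0.1586  0.1   ] [ 0.0247 -0.0519]
yel [ 0.5744 -0.0793  0.091 ] [0.0234 0.0327]
L [ 0.5658 -0.0618  0.091 ] [0.025  0.0522]
R [ 0.5803 -0.0989  0.091 ] [0.025  0.0124]
finr [ 0.5545 -0.0885  0.105 ] [0.0453 0.0314]
finf [ 0.5913 -0.0738  0.105 ] [0.0056 0.0317]
c1 [ 0.5505 -0.218   0.078 ] [ 0.0963 -0.0877]
c2 [ 0.4879 -0.058   0.078 ] [0.0962 0.0841]
wheel [0.02319293 0.0329935 ]
key [ 0.02313908 -0.05187108]
```

{"op": "move_arm", "data": {
  "increments": [
    {"jaw":-1,"dx":0.0335,"dy":0.016,"dz":0,"twist":0},
    {"jaw":-1,"dx":0.0335,"dy":0.016,"dz":0,"twist":0},
    {"jaw":-1,"dx":0,"dy":0,"dz":0.035,"twist":0},
    {"jaw":-1,"dx":0,"dy":0,"dz":0.035,"twist":0},
    {"jaw":-1,"dx":0,"dy":0,"dz":0.03,"twist":0},
    {"jaw":-1,"dx":0,"dy":0,"dz":0.015,"twist":0},
    {"jaw":-1,"dx":0,"dy":0,"dz":0.0095,"twist":0},
    {"jaw":-1,"dx":0,"dy":0,"dz":0,"twist":0},
    {"jaw":-1,"dx":0,"dy":0,"dz":0,"twist":0}
  ]
}}

```text
t: 3.5
eef_pos: [0.5349, -0.0956, 0.1683]
ee_rot: [-3.141, 0.0, -2.767]
force: [0.2, -1.4, 0.8]
width: 0.0008
gripper_force: 0.0
```

{"op": "move_arm", "data": {
  "increments": [
    {"jaw":-1,"dx":-0.004,"dy":0,"dz":0,"twist":0},
    {"jaw":-1,"dx":-0.004,"dy":0,"dz":0,"twist":0},
    {"jaw":-1,"dx":-0.003,"dy":0,"dz":0,"twist":0},
    {"jaw":-1,"dx":-0.003,"dy":0,"dz":0,"twist":0},
    {"jaw":-1,"dx":-0.002,"dy":0,"dz":0,"twist":0},
    {"jaw":-1,"dx":-0.002,"dy":0,"dz":0,"twist":0}
  ]
}}

```text
t: 4.0
eef_pos: [0.5518, -0.089, 0.1699]
ee_rot: [-3.14, 0.001, -2.766]
force: [-2.5, -0.6, 2.7]
width: 0.0003
gripper_force: 1.3
```

{"op": "move_arm", "data": {
  "increments": [
    {"jaw":-1,"dx":-0.002,"dy":0,"dz":0.001,"twist":0},
    {"jaw":-1,"dx":-0.002,"dy":0,"dz":0.001,"twist":0},
    {"jaw":-1,"dx":-0.002,"dy":0,"dz":0,"twist":0},
    {"jaw":-1,"dx":-0.002,"dy":0,"dz":0,"twist":0},
    {"jaw":-1,"dx":0,"dy":0,"dz":0,"twist":0}
  ]
}}

```text
t: 4.42
eef_pos: [0.5594, -0.0855, 0.1655]
ee_rot: [-3.142, 0.0, -2.767]
force: [0.7, -0.1, -0.4]
width: 0.0006
gripper_force: 0.0
```

```bash
python3 - <<'E'
from h import *
s=arm.get_state();print(s["t"],s["eef_pos"],s["ee_rot"],s["force"],tool([.5737,-.080,.1]))
cv2.imwrite("pics/e.png",np.hstack([cv2.resize(arm.grab_frame("wrist")[100:380,180:480],(400,373)),cv2.resize(arm.grab_frame("side")[180:270,270:366],(398,373))]))
E
```

```text
4.4167 [ 0.55937501 -0.08550718  0.16553591] [-3.14151797e+00  2.88967815e-04 -2.76656119e+00] [ 0.69362187 -0.12315776 -0.37896259] [-0.01534663 -0.00012286]
```

View pics/e.png

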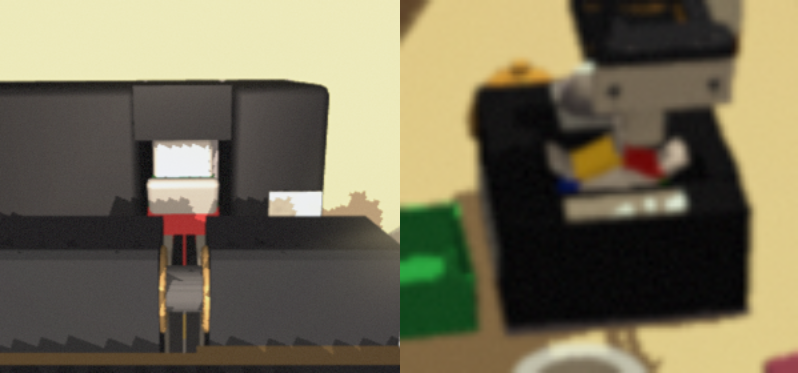

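The force has dropped to zero and the finger is above red, with yellow tilted forward. The first click seems to have gone over, so I'll raise the finger and check.

{"op": "move_arm", "data": {
  "increments": [
    {"jaw":-1,"dx":0,"dy":0,"dz":-0.008,"twist":0},
    {"jaw":-1,"dx":0,"dy":0,"dz":-0.02,"twist":0},
    {"jaw":-1,"dx":-0.01,"dy":0,"dz":-0.03,"twist":0},
    {"jaw":-1,"dx":-0.025,"dy":0,"dz":-0.03,"twist":0},
    {"jaw":-1,"dx":-0.025,"dy":0,"dz":0,"twist":0},
    {"jaw":-1,"dx":0,"dy":0,"dz":0,"twist":0},
    {"jaw":-1,"dx":0,"dy":0,"dz":0,"twist":0}
  ]
}}

```text
t: 5.1
eef_pos: [0.6154, -0.0633, 0.2544]
ee_rot: [-3.142, 0.001, -2.766]
force: [-0.9, 0.2, 0.1]
width: -0.0
gripper_force: 0.0
```

```bash
python3 - <<'E'
from h import *
s=arm.get_state();print(s["t"],s["eef_pos"],s["ee_rot"],s["force"],tool([.5737,-.080,.1]))
cv2.imwrite("pics/f.png",np.hstack([cv2.resize(arm.grab_frame("wrist")[100:380,180:480],(400,373)),cv2.resize(arm.grab_frame("side")[180:270,270:366],(398,373))]))
E
```

```text
5.1 [ 0.61542815 -0.06334274  0.25435146] [-3.14151864e+00  1.02369075e-03 -2.76640727e+00] [-0.86844897  0.15821343  0.05864268] [ 0.0449295  -0.00020751]
```

View pics/f.png

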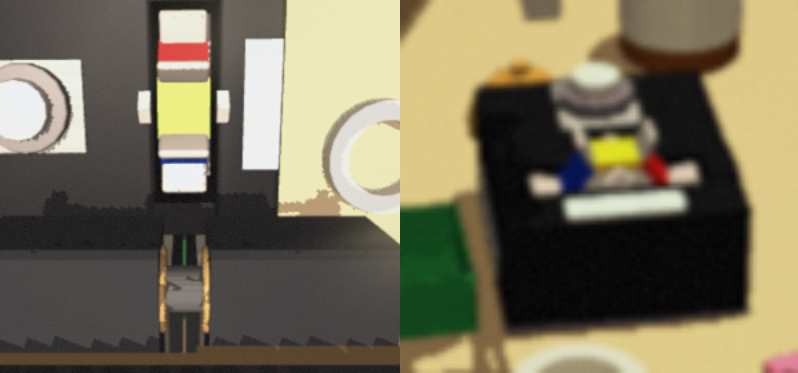

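The fin hadn't passed the top, so the wheel fell back to yellow (357,203 in the full frame). The finger was 6 mm short of the mid point. I'll push again, further this time.

{"op": "move_arm", "data": {
  "increments": [
    {"jaw":-1,"dx":0.03,"dy":0,"dz":0,"twist":0},
    {"jaw":-1,"dx":0.03,"dy":0,"dz":0,"twist":0},
    {"jaw":-1,"dx":0.0275,"dy":0,"dz":0,"twist":0},
    {"jaw":-1,"dx":0,"dy":0,"dz":0.03,"twist":0},
    {"jaw":-1,"dx":0,"dy":0,"dz":0.03,"twist":0},
    {"jaw":-1,"dx":0,"dy":0,"dz":0.02,"twist":0},
    {"jaw":-1,"dx":0,"dy":0,"dz":0.008,"twist":0},
    {"jaw":-1,"dx":0,"dy":0,"dz":0,"twist":0},
    {"jaw":-1,"dx":0,"dy":0,"dz":0,"twist":0}
  ]
}}

```text
t: 5.95
eef_pos: [0.5332, -0.0961, 0.1662]
ee_rot: [-3.141, -0.0, -2.767]
force: [0.4, 1.0, 0.2]
width: 0.0006
gripper_force: 0.0
```

{"op": "move_arm", "data": {
  "increments": [
    {"jaw":-1,"dx":-0.004,"dy":0,"dz":0,"twist":0},
    {"jaw":-1,"dx":-0.004,"dy":0,"dz":0,"twist":0},
    {"jaw":-1,"dx":-0.004,"dy":0,"dz":0,"twist":0},
    {"jaw":-1,"dx":-0.004,"dy":0,"dz":0,"twist":0},
    {"jaw":-1,"dx":-0.003,"dy":0,"dz":0,"twist":0},
    {"jaw":-1,"dx":-0.003,"dy":0,"dz":0,"twist":0},
    {"jaw":-1,"dx":-0.002,"dy":0,"dz":0,"twist":0},
    {"jaw":-1,"dx":-0.002,"dy":0,"dz":0,"twist":0},
    {"jaw":-1,"dx":-0.002,"dy":0,"dz":0,"twist":0},
    {"jaw":-1,"dx":0,"dy":0,"dz":0,"twist":0}
  ]
}}

```text
t: 6.78
eef_pos: [0.5599, -0.0853, 0.1657]
ee_rot: [-3.141, 0.001, -2.767]
force: [0.5, 0.3, -0.2]
width: 0.0008
gripper_force: 0.0
```

{"op": "move_arm", "data": {
  "increments": [
    {"jaw":-1,"dx":-0.0015,"dy":0,"dz":0,"twist":0},
    {"jaw":-1,"dx":-0.0015,"dy":0,"dz":0,"twist":0},
    {"jaw":-1,"dx":-0.0015,"dy":0,"dz":0,"twist":0},
    {"jaw":-1,"dx":0,"dy":0,"dz":0,"twist":0}
  ]
}}

```text
t: 7.12
eef_pos: [0.5638, -0.0838, 0.1657]
ee_rot: [-3.141, 0.0, -2.767]
force: [1.4, -0.2, -0.3]
width: 0.0006
gripper_force: 0.0
```

```bash
python3 - <<'E'
from h import *
s=arm.get_state();print(s["t"],s["eef_pos"],s["force"],tool([.5737,-.080,.1]))
cv2.imwrite("pics/g.png",np.hstack([cv2.resize(arm.grab_frame("wrist")[100:380,180:480],(400,373)),cv2.resize(arm.grab_frame("side")[180:270,270:366],(398,373))]))
E
```

```text
7.1167 [ 0.5638367  -0.08384074  0.16569836] [ 1.3713085  -0.18132608 -0.31455721] [-1.05846393e-02 -3.81776350e-05]
```

View pics/g.png

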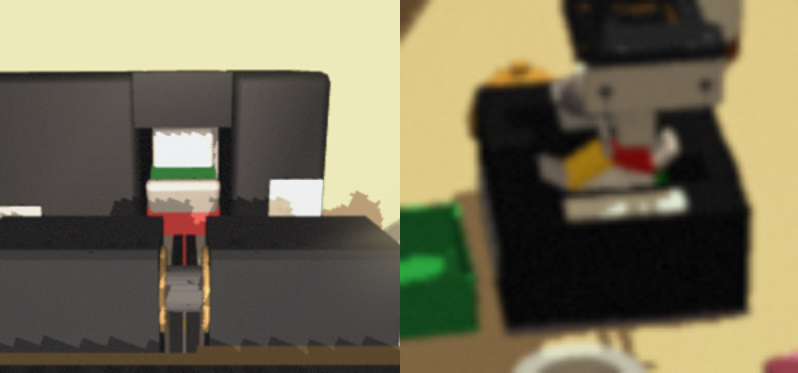

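Green now shows on the robot's side and the force on the finger has turned to +x. The next fin is resting on the finger's back, so the wheel is past half way. I'll follow it forward a little and lift away.

{"op": "move_arm", "data": {
  "increments": [
    {"jaw":-1,"dx":-0.002,"dy":0,"dz":0,"twist":0},
    {"jaw":-1,"dx":-0.002,"dy":0,"dz":0,"twist":0},
    {"jaw":-1,"dx":-0.002,"dy":0,"dz":-0.004,"twist":0},
    {"jaw":-1,"dx":0,"dy":0,"dz":-0.01,"twist":0},
    {"jaw":-1,"dx":0,"dy":0,"dz":-0.02,"twist":0},
    {"jaw":-1,"dx":-0.01,"dy":0,"dz":-0.03,"twist":0},
    {"jaw":-1,"dx":-0.022,"dy":0,"dz":-0.025,"twist":0},
    {"jaw":-1,"dx":-0.018,"dy":0,"dz":0,"twist":0},
    {"jaw":-1,"dx":0,"dy":0,"dz":0,"twist":0},
    {"jaw":-1,"dx":0,"dy":0,"dz":0,"twist":0}
  ]
}}

```text
t: 8.05
eef_pos: [0.616, -0.0631, 0.2554]
ee_rot: [3.142, 0.001, -2.767]
force: [-0.5, 0.3, -1.1]
width: 0.0006
gripper_force: 0.0
```

```bash
python3 - <<'E'
from h import *
s=arm.get_state();print(s["t"],s["eef_pos"],s["force"],tool([.5737,-.080,.1]))
cv2.imwrite("pics/i.png",np.hstack([cv2.resize(arm.grab_frame("wrist")[100:380,180:480],(400,373)),cv2.resize(arm.grab_frame("side")[180:270,270:366],(398,373))]))
E
```

```text
8.05 [ 0.61595748 -0.06312476  0.25538973] [-0.45763012  0.3246543  -1.08660096] [ 0.04550186 -0.00022228]
```

View pics/i.png

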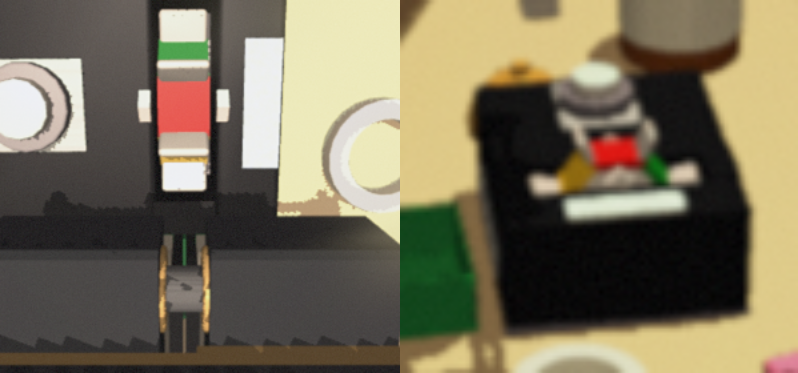

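Red is now settled on top at (185,105) in the crop, with green next on the robot's side at (183,50). The same push once more should bring green up.

{"op": "move_arm", "data": {
  "increments": [
    {"jaw":-1,"dx":0.03,"dy":0,"dz":0,"twist":0},
    {"jaw":-1,"dx":0.03,"dy":0,"dz":0,"twist":0},
    {"jaw":-1,"dx":0.028,"dy":0,"dz":0,"twist":0},
    {"jaw":-1,"dx":0,"dy":0,"dz":0.03,"twist":0},
    {"jaw":-1,"dx":0,"dy":0,"dz":0.03,"twist":0},
    {"jaw":-1,"dx":0,"dy":0,"dz":0.02,"twist":0},
    {"jaw":-1,"dx":0,"dy":0,"dz":0.009,"twist":0},
    {"jaw":-1,"dx":0,"dy":0,"dz":0,"twist":0},
    {"jaw":-1,"dx":0,"dy":0,"dz":0,"twist":0}
  ]
}}

```text
t: 8.9
eef_pos: [0.5337, -0.0958, 0.1661]
ee_rot: [-3.141, -0.001, -2.767]
force: [-0.6, 0.3, 0.6]
width: 0.0004
gripper_force: 0.0
```

{"op": "move_arm", "data": {
  "increments": [
    {"jaw":-1,"dx":-0.004,"dy":0,"dz":0,"twist":0},
    {"jaw":-1,"dx":-0.004,"dy":0,"dz":0,"twist":0},
    {"jaw":-1,"dx":-0.004,"dy":0,"dz":0,"twist":0},
    {"jaw":-1,"dx":-0.004,"dy":0,"dz":0,"twist":0},
    {"jaw":-1,"dx":-0.003,"dy":0,"dz":0,"twist":0},
    {"jaw":-1,"dx":-0.003,"dy":0,"dz":0,"twist":0},
    {"jaw":-1,"dx":-0.002,"dy":0,"dz":0,"twist":0},
    {"jaw":-1,"dx":-0.002,"dy":0,"dz":0,"twist":0},
    {"jaw":-1,"dx":-0.002,"dy":0,"dz":0,"twist":0},
    {"jaw":-1,"dx":0,"dy":0,"dz":0,"twist":0}
  ]
}}

```text
t: 9.73
eef_pos: [0.5603, -0.0852, 0.1656]
ee_rot: [-3.141, 0.001, -2.767]
force: [0.8, -0.4, 0.3]
width: 0.0004
gripper_force: 0.0
```

{"op": "move_arm", "data": {
  "increments": [
    {"jaw":-1,"dx":-0.0015,"dy":0,"dz":0,"twist":0},
    {"jaw":-1,"dx":-0.0015,"dy":0,"dz":0,"twist":0},
    {"jaw":-1,"dx":-0.0015,"dy":0,"dz":0,"twist":0},
    {"jaw":-1,"dx":0,"dy":0,"dz":0,"twist":0}
  ]
}}

```text
t: 10.07
eef_pos: [0.5643, -0.0837, 0.1657]
ee_rot: [-3.141, 0.0, -2.767]
force: [0.2, -0.8, -0.0]
width: 0.0005
gripper_force: 0.0
```

{"op": "move_arm", "data": {
  "increments": [
    {"jaw":-1,"dx":-0.002,"dy":0,"dz":0,"twist":0},
    {"jaw":-1,"dx":-0.002,"dy":0,"dz":0,"twist":0},
    {"jaw":-1,"dx":-0.002,"dy":0,"dz":-0.004,"twist":0},
    {"jaw":-1,"dx":0,"dy":0,"dz":-0.01,"twist":0},
    {"jaw":-1,"dx":0,"dy":0,"dz":-0.02,"twist":0},
    {"jaw":-1,"dx":-0.01,"dy":0,"dz":-0.03,"twist":0},
    {"jaw":-1,"dx":-0.022,"dy":0,"dz":-0.025,"twist":0},
    {"jaw":-1,"dx":-0.018,"dy":0,"dz":0,"twist":0},
    {"jaw":-1,"dx":0,"dy":0,"dz":0,"twist":0},
    {"jaw":-1,"dx":0,"dy":0,"dz":0,"twist":0}
  ]
}}

```text
t: 10.9
eef_pos: [0.6165, -0.0629, 0.2555]
ee_rot: [-3.142, 0.001, -2.766]
force: [-1.0, -0.4, -0.1]
width: 0.0005
gripper_force: 0.0
```

```bash
python3 - <<'E'
from h import *
s=arm.get_state();print(s["t"],s["eef_pos"],s["force"],tool([.5737,-.080,.1]),tool([.6045,-.1585,.1]))
cv2.imwrite("pics/j.png",np.hstack([cv2.resize(arm.grab_frame("wrist")[100:380,180:480],(400,373)),cv2.resize(arm.grab_frame("side")[180:270,270:366],(398,373))]))
E
```

```text
10.9 [ 0.61649366 -0.06294027  0.25548692] [-1.01938137 -0.38937545 -0.12335614] [ 0.04606836 -0.00019451] [ 0.04617131 -0.08452054]
```

View pics/j.png

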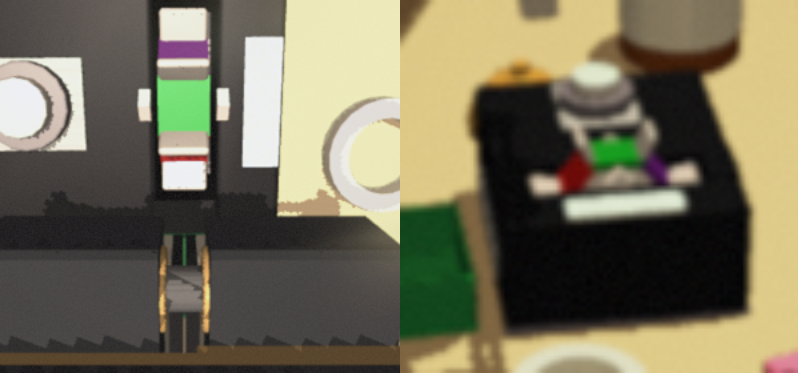

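Green is on top between the pointers at (185,105) in the crop. Now for the key.

{"op": "move_arm", "data": {
  "increments": [
    {"jaw":-1,"dx":0.0154,"dy":-0.028,"dz":0,"twist":0},
    {"jaw":-1,"dx":0.0154,"dy":-0.028,"dz":0,"twist":0},
    {"jaw":-1,"dx":0.0154,"dy":-0.0285,"dz":0,"twist":0},
    {"jaw":-1,"dx":0,"dy":0,"dz":0.03,"twist":0},
    {"jaw":-1,"dx":0,"dy":0,"dz":0.03,"twist":0},
    {"jaw":-1,"dx":0,"dy":0,"dz":0.018,"twist":0},
    {"jaw":-1,"dx":0,"dy":0,"dz":0.006,"twist":0},
    {"jaw":-1,"dx":0,"dy":0,"dz":0,"twist":0},
    {"jaw":-1,"dx":0,"dy":0,"dz":0,"twist":0}
  ]
}}

```text
t: 11.75
eef_pos: [0.6042, -0.1589, 0.1715]
ee_rot: [-3.141, 0.0, -2.766]
force: [-0.0, 0.4, 0.0]
width: 0.0008
gripper_force: 0.0
```

{"op": "move_arm", "data": {
  "increments": [
    {"jaw":-1,"dx":0,"dy":0,"dz":0.003,"twist":0},
    {"jaw":-1,"dx":0,"dy":0,"dz":0.003,"twist":0},
    {"jaw":-1,"dx":0,"dy":0,"dz":0.002,"twist":0},
    {"jaw":-1,"dx":0,"dy":0,"dz":0,"twist":0},
    {"jaw":-1,"dx":0,"dy":0,"dz":0,"twist":0}
  ]
}}

```text
t: 12.17
eef_pos: [0.6047, -0.1587, 0.1635]
ee_rot: [-3.141, 0.002, -2.766]
force: [1.1, 1.3, 4.3]
width: 0.0003
gripper_force: 1.4
```

{"op": "move_arm", "data": {
  "increments": [
    {"jaw":-1,"dx":0,"dy":0,"dz":0.0015,"twist":0},
    {"jaw":-1,"dx":0,"dy":0,"dz":0.0015,"twist":0},
    {"jaw":-1,"dx":0,"dy":0,"dz":0.001,"twist":0},
    {"jaw":-1,"dx":0,"dy":0,"dz":0,"twist":0},
    {"jaw":-1,"dx":0,"dy":0,"dz":0,"twist":0}
  ]
}}

```text
t: 12.58
eef_pos: [0.6047, -0.1587, 0.1599]
ee_rot: [-3.141, 0.002, -2.766]
force: [0.2, 2.8, 9.0]
width: 0.0001
gripper_force: 4.8
```

{"op": "move_arm", "data": {
  "increments": [
    {"jaw":-1,"dx":0,"dy":0,"dz":0.001,"twist":0},
    {"jaw":-1,"dx":0,"dy":0,"dz":0.0005,"twist":0},
    {"jaw":-1,"dx":0,"dy":0,"dz":0,"twist":0},
    {"jaw":-1,"dx":0,"dy":0,"dz":0,"twist":0}
  ]
}}

```text
t: 12.92
eef_pos: [0.6047, -0.1587, 0.1597]
ee_rot: [-3.14, 0.002, -2.766]
force: [-3.0, 4.1, 19.1]
width: 0.0004
gripper_force: 9.4
```

The key has bottomed: force rose to 19 N with almost no more travel. I'll let it up and move clear.

{"op": "move_arm", "data": {
  "increments": [
    {"jaw":-1,"dx":0,"dy":0,"dz":-0.003,"twist":0},
    {"jaw":-1,"dx":0,"dy":0,"dz":-0.005,"twist":0},
    {"jaw":-1,"dx":0,"dy":0,"dz":-0.015,"twist":0},
    {"jaw":-1,"dx":0,"dy":0,"dz":-0.03,"twist":0},
    {"jaw":-1,"dx":0,"dy":0,"dz":-0.035,"twist":0},
    {"jaw":-1,"dx":-0.02,"dy":0.01,"dz":-0.02,"twist":0},
    {"jaw":-1,"dx":-0.02,"dy":0.01,"dz":0,"twist":0},
    {"jaw":-1,"dx":0,"dy":0,"dz":0,"twist":0},
    {"jaw":-1,"dx":0,"dy":0,"dz":0,"twist":0},
    {"jaw":-1,"dx":0,"dy":0,"dz":0,"twist":0}
  ]
}}

```text
t: 13.75
eef_pos: [0.6327, -0.1256, 0.2638]
ee_rot: [3.14, -0.003, -2.767]
force: [-1.1, -0.2, -0.4]
width: 0.0006
gripper_force: 0.0
```

```bash
python3 - <<'E'
from h import *
s=arm.get_state();print(s["t"],s["eef_pos"],s["force"])
cv2.imwrite("pics/k.png",np.hstack([cv2.resize(arm.grab_frame("wrist")[60:380,140:500],(400,355)),cv2.resize(arm.grab_frame("side")[180:270,270:366],(379,355))]))
E
```

```text
13.75 [ 0.63274881 -0.12564394  0.2637663 ] [-1.08872342 -0.21293959 -0.35065548]
```

View pics/k.png

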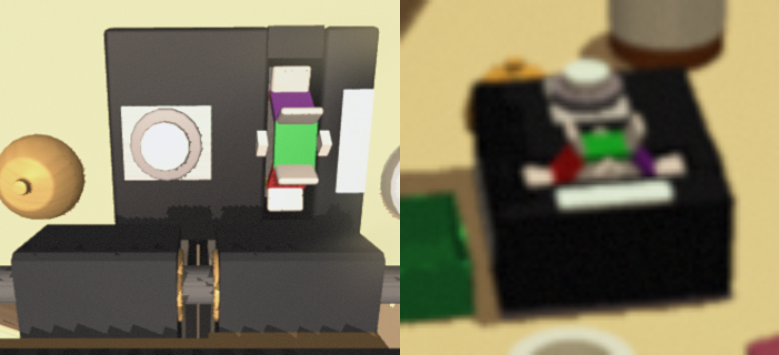

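Green is still on top at (297,143) and the key is back up at (165,145). The arm is clear of everything.

```bash
python3 -c "
from station import arm
print(arm.job_done())"
```

```text
the job is handed in; nothing more can be done
None
```

The job is handed in: the day wheel sits with green on top, the key was then pressed fully down and came back up, and the arm touches nothing; one extra push was needed, because the first stopped short of a click and the wheel fell back to yellow.

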